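# Fit bearing sleeves to a mixer carrier block

### The arm

A 7-joint arm with a two-finger parallel gripper is mounted at the origin on a cart in front of the work surface, level with it; the furniture and walls round the work are solid. World frame = base frame: x ahead of the robot, y to its left, z up, the work surface at z = 0. Lengths are in mm, angles in rad, forces in N, time in s.
With the tool pointing down it reaches from about 400 to 875 mm from the base axis. Payload 19.3 kg.
Tool frame: the origin (TCP) lies at the very end of the fingers, on their centre line; the grasp point (between the pads) lies 19 mm behind it (grip_point_offset is the z of the grasp point in the tool frame, in mm); z points along the fingers, y is the line along which they close (so a half turn about z gives the same grasp; the last joint's range is limited). The gripper opens to 85 mm and grips with 20 to 120 N. Pads are 22 mm wide; open, the fingers measure 114 mm over their backs; the gripper's body (76 mm by 85 mm) begins 54 mm behind the grasp point. The pads swing forward as they close: fully open they stand 13 mm farther back than shut.
Start: joints at [-1.407, 0.521, -0.036, 1.599, 0.021, 1.021, -0.113], TCP at [144.817, 607.982, 231.291] pointing down, gripper open.
Joint ranges: [-2.91, 2.91], [-0.3, 2.13], [-1.5, 1.42], [0.17, 2.43], [-1.26, 4.41], [0.16, 1.93], [-2.52, 2.52]. Speed limits (rad/s): [1.89, 1.89, 2.39, 2.39, 3.01, 3.01, 3.01].

### API

Orientations are given as a 3x3 rotation matrix whose columns are the frame's x, y, z axes.
In Python, from workcell import movep, movel, goto_joints, open_gripper, clamp, wait, inverse_kinematics, read_state, camera, PlanningError, finish_job, grip_point_offset gives the robot as it stands. Calls block until the motion is done:
- movep(position, orientation): joint-space move of the TCP to a pose.
- movel(position, frame=None, max_speed=150, guard=None): straight line of the TCP; frame=None keeps the orientation; max_speed is the mean speed in mm/s. With guard (N) it stops when the force on the tool has changed by that much, and returns True; else False.
- goto_joints(angles): joint-space move.
- open_gripper() and clamp(): open the fingers fully, or close them until they stop; the grip force is fixed at half the most.
- wait(seconds).
- inverse_kinematics(position, orientation): joint angles nearest the present ones, or None.
- read_state(): the state.
- camera(name): name is "scene" or "side" or "wrist"; returns a dict with "image" (480x640x3 uint8, blue, green, red), "range_z" (480x640 float32, mm along the optical axis (not along the pixel's ray), 0 where there is no reading), "fx", "fy", "cx", "cy" (pixels), "cam_to_world" (4x4, takes a point from camera to world coordinates). Camera axes: x right, y up, looking along -z (the intrinsics and any distortion apply to the point x, -y, -z); pixel columns grow to the right and rows downward; lengths in mm; the calibration is good to about 2 mm. A picture is of the moment at which its call begins.
A pose or a line that the arm cannot do raises PlanningError and nothing moves.
- finish_job(): hands the job in; it is judged then, once.
The state is a dict: "time": time; "qpos": joint angles; "qvel": joint speeds; "joint_efforts": joint torques, N m; "eef_pos": TCP position; "tool_rot": TCP orientation; "ft_force": force on the tool from outside, world axes, zero at the start; "torque": the same for the moment, N m; "finger_gap": finger opening in mm; "gripper_force": force on a finger pad.
Only numpy, scipy, OpenCV 4.12 (cv2) and the standard library are available. Lean on these libraries where they do the work, as an engineer would, in place of code of your own. Each camera call takes 0.05 s, during which the arm holds its last target. There are 200 camera calls.

### The job

The mixer's aluminium carrier block lies loose on the dark assembly plate: first, with no sleeve in it yet, push it snugly and squarely into the corner of the plate, flat against both raised stops. Then press every brass bearing sleeve that stands on the bench upright into a free bore of its own size until its shoulder sits flat on the block. Finish with the block still snug against both stops, and do not disturb the bottle and the timer beside the work.

Things in the scene. Friction and masses are not known exactly. Their poses are not given: they have to be found in the camera images.
- fixture: Assembly plate, dark steel, fixed, 240 x 240 x 10 mm, with two steel stop bars 22 mm wide, their tops 40 mm above the bench, along its far (+x) and left (+y) edges. Origin: centre of the plate, on the bench surface; x, y parallel to its edges. Inner faces of the stops: x = +98 mm and y = +98 mm.
- block: Carrier block, bare aluminium, loose, 140 x 140 x 50 mm, about 0.7 kg, lying on the plate (top 60 mm above the bench). Origin: centre of its underside; x, y parallel to its edges. Snug against both stops its origin is at x = y = +28 mm of the plate. Four bores, 35 mm from its centre lines: large ones on one diagonal, small ones on the other.
- bore_large_a (a point): Mouth centre, level with the block's top, of a large bore for a large sleeve. 45.4 mm diameter, 1.4 mm wider than the spigot. A spigot drops in freely for 18 mm onto a stiff friction seat; the last 14 mm need a steady 8 N push down; no spring-back. At x +35, y +35 mm of the block.
- bore_large_b (a point): Mouth centre, level with the block's top, of a large bore for a large sleeve. 45.4 mm diameter, 1.4 mm wider than the spigot. A spigot drops in freely for 18 mm onto a stiff friction seat; the last 14 mm need a steady 8 N push down; no spring-back. At x -35, y -35 mm of the block.
- bore_small_a (a point): Mouth centre, level with the block's top, of a small bore for a small sleeve. 35.4 mm diameter, 1.4 mm wider than the spigot. A spigot drops in freely for 18 mm onto a stiff friction seat; the last 14 mm need a steady 8 N push down; no spring-back. At x +35, y -35 mm of the block.
- bore_small_b (a point): Mouth centre, level with the block's top, of a small bore for a small sleeve. 35.4 mm diameter, 1.4 mm wider than the spigot. A spigot drops in freely for 18 mm onto a stiff friction seat; the last 14 mm need a steady 8 N push down; no spring-back. At x -35, y +35 mm of the block.
- sleeve_large_a: Loose solid brass sleeve, large size, 66 mm tall, stands upright on the bench at first; may be absent. From the bottom: spigot 44 mm diameter, 32 long, small lead-in chamfer; shoulder 58 diameter, 6 thick; collar 40 diameter, 28 long, to hold it by (grey disc on top). Origin: centre of the spigot's underside; z up its axis. Fully home the origin is 32 mm below the block's top.
- sleeve_large_b: Loose solid brass sleeve, large size, 66 mm tall, stands upright on the bench at first; may be absent. From the bottom: spigot 44 mm diameter, 32 long, small lead-in chamfer; shoulder 58 diameter, 6 thick; collar 40 diameter, 28 long, to hold it by (grey disc on top). Origin: centre of the spigot's underside; z up its axis. Fully home the origin is 32 mm below the block's top.
- sleeve_small_a: Loose solid brass sleeve, small size, 66 mm tall, stands upright on the bench at first; may be absent. From the bottom: spigot 34 mm diameter, 32 long, small lead-in chamfer; shoulder 48 diameter, 6 thick; collar 30 diameter, 28 long, to hold it by (grey disc on top). Origin: centre of the spigot's underside; z up its axis. Fully home the origin is 32 mm below the block's top.
- sleeve_small_b: Loose solid brass sleeve, small size, 66 mm tall, stands upright on the bench at first; may be absent. From the bottom: spigot 34 mm diameter, 32 long, small lead-in chamfer; shoulder 48 diameter, 6 thick; collar 30 diameter, 28 long, to hold it by (grey disc on top). Origin: centre of the spigot's underside; z up its axis. Fully home the origin is 32 mm below the block's top.
- reagent_bottle: Bystander: white plastic bottle with a black cap, 55 mm diameter, 118 mm tall, standing loose beyond the sleeves; origin at the centre of its underside. Leave it alone.
- timer: Bystander: small white kitchen-style timer, 62 x 66 x 16 mm, lying loose beyond the sleeves; origin at the centre of its underside. Leave it alone.
Mind the look-alikes: they are no part of the job. Leave any blue look-alike of the sleeve_large_a alone.

How it is judged:
By the outcome, as a careful person would: the job done as asked, in the order asked, and still so for the second after the job is handed in, with the robot touching nothing.
Of sleeve_large_a, sleeve_large_b, sleeve_small_a, sleeve_small_b only 3 to 4 are there at a start; the rules pass over those that are not, and their reading is None.
At some moment in a run one of block may be knocked a few centimetres aside while the robot is not near it.
It also fails if it takes over 210 s, if anything falls off the work surface, if the arm or the gripper's body presses on something with over 40 N, if the wrist force passes 120 N, or if a joint passes its speed limit or range.

## Working session

There is one attempt and no reset: what is moved stays moved. The work goes in short steps, each a Python script; the robot and the scene stay as the last script left them, time stands still between calls to the robot, and variables do not carry over. Pictures are saved under pics/ and viewed, at most 14 in all, crops included, and the job is handed in when it is done.

```bash
ls; mkdir -p pics
python3 - <<'E'
from workcell import *
import cv2,numpy as np
s=read_state();print(s['time'],s['eef_pos'],s['tool_rot'],s['finger_gap'],grip_point_offset)
for n in ['scene','side']:
    c=camera(n);cv2.imwrite(f'pics/{n}0.png',c['image']);np.savez(f'{n}0.npz',**c)
    print(n,c['fx'],c['fy'],c['cx'],c['cy'],[k for k in c]);print(np.round(c['cam_to_world'],3))
E
```

```text
pics
0.0 [144.74589736 607.67470282 230.74363807] [[-9.72798289e-01  2.31653739e-01 -1.86381733e-04]
 [ 2.31653804e-01  9.72797694e-01 -1.07823217e-03]
 [-6.84647932e-05 -1.09207844e-03 -9.99999401e-01]] 85.44114280667064 -18.700000000000003
scene 613.1773566864421 613.1773566864421 325.9424164901522 239.40059972897416 ['image', 'range_z', 'fx', 'fy', 'cx', 'cy', 'cam_to_world']
[[ 7.87000e-01  3.76000e-01 -4.89000e-01  3.14910e+01]
 [-6.16000e-01  4.54000e-01 -6.43000e-01 -8.18940e+02]
 [-2.00000e-02  8.08000e-01  5.89000e-01  7.59435e+02]
 [ 0.00000e+00  0.00000e+00  0.00000e+00  1.00000e+00]]
side 490.1088510636065 490.1088510636065 313.0597320129429 241.17192934325507 ['image', 'range_z', 'fx', 'fy', 'cx', 'cy', 'cam_to_world']
[[ 1.000000e+00  8.000000e-03  2.200000e-02  6.149220e+02]
 [ 1.300000e-02  5.920000e-01 -8.060000e-01 -1.003945e+03]
 [-2.000000e-02  8.060000e-01  5.910000e-01  7.562170e+02]
 [ 0.000000e+00  0.000000e+00  0.000000e+00  1.000000e+00]]
```

View pics/scene0.png

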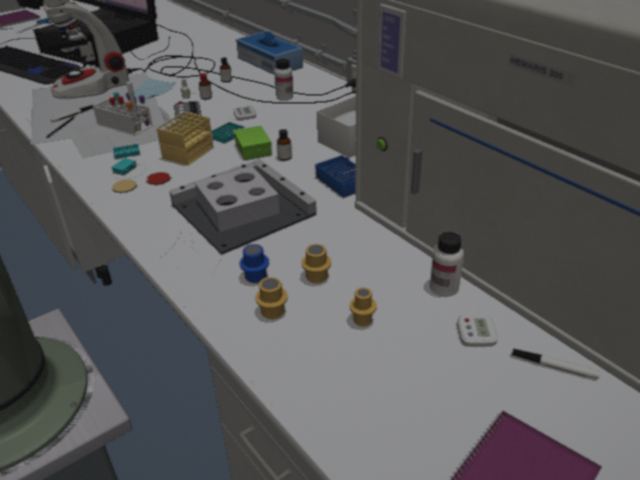

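View pics/side0.png

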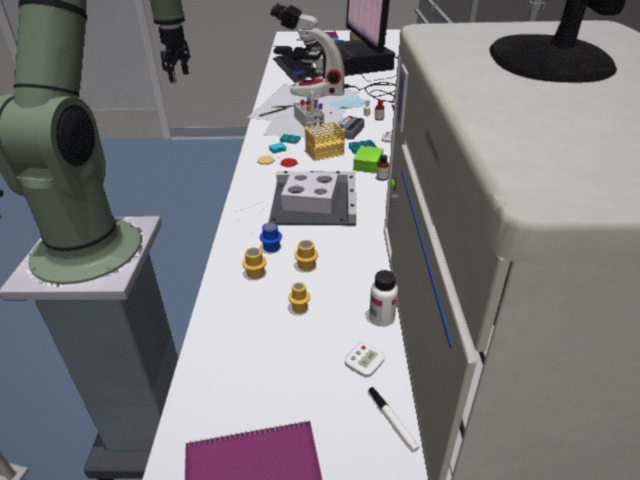

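Scene view: brass sleeves at px (271,297) and (317,262), which look large, and (363,306), which looks small. The blue look-alike at (254,262) is to be left alone. Block is at (237,197), the plate corner at about (258,168), bottle at (447,265) and timer at (477,331). The side view agrees: brass at (254,263), (306,255) and (299,298), blue at (270,237).

```bash
cat > h.py <<'E'
import numpy as np, cv2
def cloud(c):
    z=c['range_z'].astype(float); v,u=np.mgrid[:480,:640]
    P=np.stack([(u-c['cx'])/c['fx']*z,-(v-c['cy'])/c['fy']*z,-z],-1)
    T=c['cam_to_world']; W=P@T[:3,:3].T+T[:3,3]; W[z<=0]=np.nan
    return W
def px2plane(c,u,v,h):
    T=c['cam_to_world']; d=T[:3,:3]@np.array([(u-c['cx'])/c['fx'],-(v-c['cy'])/c['fy'],-1]); o=T[:3,3]
    return o+d*(h-o[2])/d[2]
def pick(c,lo,hi,box):
    W=cloud(c); x0,x1,y0,y1=box
    m=(W[...,2]>lo)&(W[...,2]<hi)&(W[...,0]>x0)&(W[...,0]<x1)&(W[...,1]>y0)&(W[...,1]<y1)
    return W,m
E
python3 - <<'E'
from h import *
for n,cs in [('scene',[(271,283),(317,249),(363,293),(254,250),(447,240),(477,331),(237,197),(290,185),(240,237),(150,290)]),('side',[(254,253),(306,244),(299,287),(270,228),(384,277),(365,359),(311,190),(350,190),(311,220),(240,320)])]:
    c=dict(np.load(n+'0.npz')); W=cloud(c)
    for u,v in cs: print(n,u,v,np.round(np.nanmedian(W[v-1:v+2,u-1:u+2].reshape(-1,3),0),1))
c=dict(np.load('scene0.npz'))['image']; s=dict(np.load('side0.npz'))['image']
a=cv2.resize(c[140:340,160:400],None,fx=2.5,fy=2.5,interpolation=cv2.INTER_CUBIC)
b=cv2.resize(s[155:325,220:360],None,fx=2.94,fy=2.94,interpolation=cv2.INTER_CUBIC)
cv2.imwrite('pics/crop_scene.png',a);cv2.imwrite('pics/crop_side.png',b)
E
```

```text
scene 271 283 [ 452.1 -103.8   66.8]
scene 317 249 [574.6 -76.5  67. ]
scene 363 293 [ 559.3 -224.5   66.4]
scene 254 250 [481.   -4.7  66.6]
scene 447 240 [ 726.3 -256.9  118.5]
scene 477 331 [ 684.4 -377.9   14.2]
scene 237 197 [559.6 187.5  60.2]
scene 290 185 [694.3 183.3  40.1]
scene 240 237 [518.1 121.4  11.3]
scene 150 290 [ 605.3 1123.1 -852.4]
side 254 253 [ 453.1 -106.1   65.9]
side 306 244 [572.7 -73.6  65.4]
side 299 287 [ 561.9 -229.    67.5]
side 270 228 [481.9  -5.2  66.4]
side 384 277 [ 734.7 -254.5  117.3]
side 365 359 [ 692.  -378.3   14.9]
side 311 190 [580.1 190.2  58.6]
side 350 190 [691.3 218.1  40.3]
side 311 220 [580.3 113.9   9.5]
side 240 320 [ 433.5 -256.2   -0.5]
```

View pics/crop_scene.png

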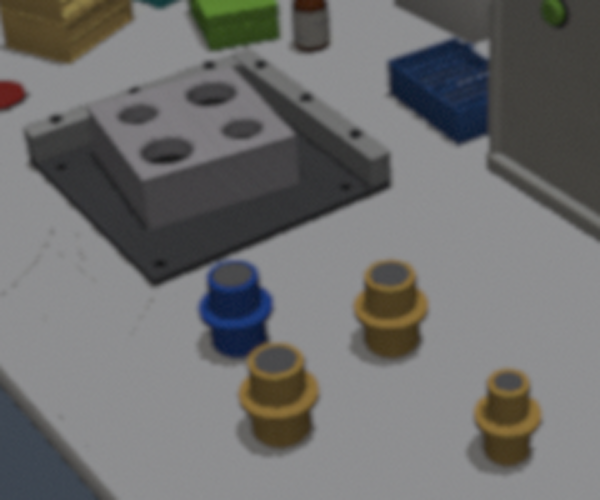

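The crop shows blue look-alike at (235,305), two wide-collar (large) brass sleeves at (279,395) and (391,307), and one narrower (small) sleeve at (508,415). Those three brass ones are the job. The large bores lie on the near/far diagonal, and the block is away from the stops. Next I'll fit the plate and block.

```bash
cat >> h.py <<'E'
def fitrect(P):
    r=cv2.minAreaRect(P[:,:2].astype(np.float32)); return np.round(r[0],1),np.round(r[1],1),round(r[2],2)
def look(c,box=(420,800,40,330)):
    """block top, plate/stops and disc tops from the cloud"""
    W,m=pick(c,54,66,box)
    n,l,st,_=cv2.connectedComponentsWithStats(m.astype(np.uint8))
    k=1+np.argmax(st[1:,4]); print('block top',fitrect(W[l==k]),round(float(np.median(W[l==k][:,2])),1))
    W,m=pick(c,35,45,box); m=cv2.morphologyEx(m.astype(np.uint8),cv2.MORPH_OPEN,np.ones((2,2)))
    print('stops',fitrect(W[m>0]))
    W,m=pick(c,6,45,box); m=cv2.morphologyEx(m.astype(np.uint8),cv2.MORPH_OPEN,np.ones((3,3)))
    n,l,st,_=cv2.connectedComponentsWithStats(m); k=1+np.argmax(st[1:,4])
    print('plate',fitrect(W[l==k]))
E
python3 - <<'E'
from h import *
for n in ['scene','side']: print(n);look(dict(np.load(n+'0.npz')))
E
python3 - <<'E'
from workcell import *
from h import *
R0=np.array([[1.,0,0],[0,-1,0],[0,0,-1]])
for R in (R0,R0@np.diag([-1,-1,1])):
  for p in [(590,190,450),(500,-100,400)]:
    print(p,inverse_kinematics(p,R))
c=camera('wrist');print(c['cam_to_world'].round(3),c['fx'],read_state()['eef_pos'])
E
```

```text
scene
block top (array([575.9, 224.7]), array([151.8, 143. ]), 80.34) 59.7
stops (array([632.2, 209.8]), array([236.5, 326.7]), 89.75)
plate (array([584.1, 213.5]), array([239. , 242.5]), 88.41)
side
block top (array([578. , 222.5]), array([149.5, 141.8]), 80.38) 58.8
stops (array([637.1, 221.9]), array([250.8, 281.9]), 16.71)
plate (array([587.1, 211.7]), array([234.3, 239.7]), 88.15)
(590, 190, 450) [-0.89472301  0.47450152  0.81227164  1.29690074 -0.33871615  1.50879646
 -1.68992528]
(500, -100, 400) [-0.78352229  0.36563856  1.19267555  1.684105   -0.34905639  1.3317846
 -1.0997395 ]
(590, 190, 450) [-0.57482463  0.38974016  0.25958675  1.27918323 -0.09804329  1.48491342
  1.24530084]
(500, -100, 400) [-0.60004521  0.25570079  0.86785382  1.67856511 -0.20157603  1.30091108
  1.87669125]
[[ 2.31000e-01 -9.32000e-01 -2.80000e-01  7.42380e+01]
 [ 9.73000e-01  2.22000e-01  6.70000e-02  6.24637e+02]
 [-0.00000e+00 -2.87000e-01  9.58000e-01  3.73672e+02]
 [ 0.00000e+00  0.00000e+00  0.00000e+00  1.00000e+00]] 364.9734457083489 [144.75054537 607.73946638 230.84063081]
```

```bash
cat >> h.py <<'E'
def Rt(deg):
    """tool down, tool x at angle deg in world xy"""
    a=np.radians(deg);c,s=np.cos(a),np.sin(a)
    return np.array([[c,s,0],[s,-c,0],[0,0,-1.]])
E
python3 - <<'E'
from workcell import *
from h import *
movep((600,205,330),Rt(178))
c=camera('wrist');np.savez('w1.npz',**c);cv2.imwrite('pics/w1.png',c['image']);look(c)
movep((540,-120,300),Rt(178))
c=camera('wrist');np.savez('w2.npz',**c);cv2.imwrite('pics/w2.png',c['image'])
print(read_state()['time'],read_state()['qpos'])
b=np.hstack([cv2.resize(np.load(f)['image'],(400,300)) for f in('w1.npz','w2.npz')]);cv2.imwrite('pics/w12.png',b)
W,m=pick(c,60,70,(400,650,-300,40))
n,l,st,_=cv2.connectedComponentsWithStats(m.astype(np.uint8))
for k in range(1,n):
    if st[k,4]>60:
        (x,y),r=cv2.minEnclosingCircle(W[l==k][:,:2].astype(np.float32)); print(np.round([x,y,r],1),W[l==k].mean(0).round(1),st[k])
E
```

```text
block top (array([578.5, 224.7]), array([140.5, 140.4]), 80.78) 60.3
stops (array([661.8, 273.2]), array([191.3, 343.1]), 44.91)
plate (array([587.7, 216.8]), array([233.8, 239. ]), 88.18)
3.7083 [-0.10244686  0.3478411   0.28154963  1.71724646 -0.10738031  1.09144049
  1.75071164]
[ 451.2 -102.2   19.8] [ 451.  -102.2   66.6] [ 314   95   40   42 1355]
[481.1   1.1  19.9] [4.809e+02 3.000e-01 6.650e+01] [ 417  124   41   41 1314]
[ 561.5 -222.7   15. ] [ 560.8 -221.9   66.1] [209 215  29  28 617]
[572.9 -73.7  20.1] [572.  -74.3  66.4] [ 344  216   37   37 1056]
```

View pics/w12.png

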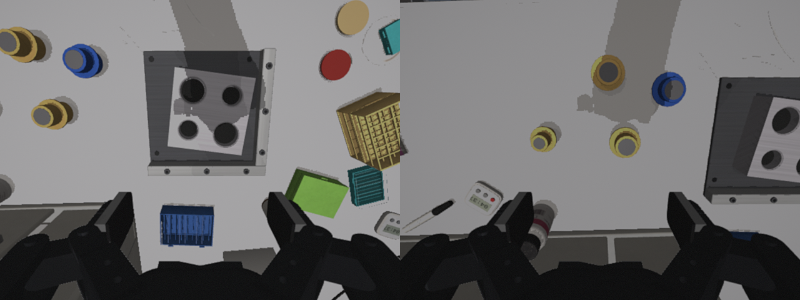

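Left (plate): block at (210,110), stops along the right and bottom. Right: sleeve tops at (608,72), (625,142) and (543,140), blue at (669,88). The radii of 20/20/15 mm confirm two large and one small. Now pushing the block with both open fingers.

```bash
cat >> h.py <<'E'
YAW=-1.8
ux=np.array([np.cos(np.radians(YAW)),np.sin(np.radians(YAW)),0]); uy=np.array([-ux[1],ux[0],0])
def push(d,start,travel,guard=15,z=20):
    from workcell import movep,movel,read_state
    R=Rt(YAW+180) if d=='x' else Rt(YAW-90)
    u=ux if d=='x' else uy
    s=np.array([*start,z],float)
    movep(s+[0,0,130],R); movel(s,max_speed=150)
    hit=movel(s+u*travel,max_speed=35,guard=guard)
    st=read_state(); print(d,'hit',hit,np.round(st['eef_pos'],1),np.round(st['ft_force'],1),round(st['time'],1))
    movel(st['eef_pos']-25*u,max_speed=100); movel(st['eef_pos']-25*u+[0,0,130],max_speed=200)
E
python3 - <<'E'
from h import *
push('x',(478,228),72)
push('y',(612,112),66)
push('x',(500,246),52)
from workcell import *
movep((600,205,330),Rt(178)); c=camera('wrist');np.savez('w3.npz',**c);look(c)
cv2.imwrite('pics/w3.png',c['image']); print(read_state()['time'])
E
```

```text
x hit True [533.5 226.2  19.3] [-0.1 -0.5  0.1] 7.6
y hit True [613.5 165.4  19.6] [ 0.   0.2 -0.7] 12.7
x hit True [534.2 244.8  19.4] [-0.2  0.2  0.1] 17.4
block top (array([616.8, 247.4]), array([140.5, 140.7]), 88.15) 60.3
stops (array([677.8, 260.5]), array([189.4, 385.9]), 46.49)
plate (array([587.6, 216.7]), array([233.7, 240.2]), 88.23)
19.5083
```

View pics/w3.png

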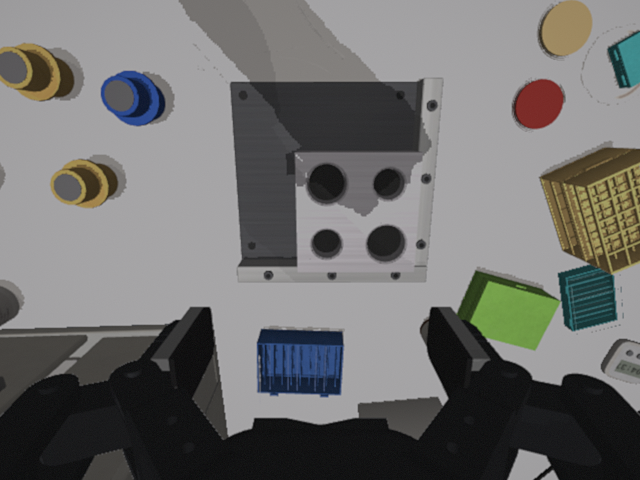

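The block now looks flat against both stops: its edges run along the right stop (420,200) and the bottom stop (360,272). To remove the wrist-camera bias, I'll centre a sleeve with two crossed clamps, which fixes its position in robot terms, and re-measure it.

```bash
cat >> h.py <<'E'
def discs(c,box,lo=60,hi=72):
    W,m=pick(c,lo,hi,box); n,l,st,_=cv2.connectedComponentsWithStats(m.astype(np.uint8)); out=[]
    for k in range(1,n):
        if st[k,4]>100:
            (x,y),r=cv2.minEnclosingCircle(W[l==k][:,:2].astype(np.float32)); out.append((round(x,1),round(y,1),round(r,1),round(float(W[l==k][:,2].mean()),1)))
    return out
E
python3 - <<'E'
from workcell import *
from h import *
for a in (133.2,43.2,-46.8,-136.8):
    for p in [(451,-102,45),(561,-222,45),(573,-74,45),(652,282,80),(582,212,80),(652,212,80),(580,282,80)]:
        q=inverse_kinematics(p,Rt(a)); print(a,p,None if q is None else np.round(q,2))
E
```

```text
133.2 (451, -102, 45) [ 0.48  0.63 -0.5   2.13  0.61  0.52  0.27]
133.2 (561, -222, 45) [ 0.63  0.78 -0.53  1.76  0.55  0.74  0.57]
133.2 (573, -74, 45) [ 0.39  0.75 -0.52  1.83  0.55  0.7   0.31]
133.2 (652, 282, 80) [-0.17  0.88 -0.55  1.43  0.51  0.97 -0.1 ]
133.2 (582, 212, 80) [-0.08  0.76 -0.55  1.71  0.51  0.83 -0.11]
133.2 (652, 212, 80) [-0.07  0.84 -0.55  1.51  0.51  0.93 -0.02]
133.2 (580, 282, 80) [-0.19  0.79 -0.55  1.63  0.51  0.87 -0.19]
43.2 (451, -102, 45) [ 0.25  0.59 -0.21  2.14  0.28  0.43 -0.99]
43.2 (561, -222, 45) [ 0.43  0.74 -0.22  1.78  0.24  0.65 -0.75]
43.2 (573, -74, 45) [ 0.17  0.71 -0.21  1.85  0.23  0.61 -1.  ]
43.2 (652, 282, 80) [-0.36  0.83 -0.22  1.45  0.21  0.89 -1.46]
43.2 (582, 212, 80) [-0.29  0.71 -0.23  1.72  0.22  0.74 -1.45]
43.2 (652, 212, 80) [-0.26  0.79 -0.22  1.52  0.21  0.85 -1.38]
43.2 (580, 282, 80) [-0.39  0.74 -0.23  1.65  0.22  0.78 -1.54]
-46.8 (451, -102, 45) [-0.58  0.92  1.    2.18 -1.21  0.8  -1.13]
-46.8 (561, -222, 45) [-0.32  1.05  1.01  1.82 -1.1   0.96 -1.2 ]
-46.8 (573, -74, 45) [-0.59  1.02  1.01  1.89 -1.11  0.93 -1.41]
-46.8 (652, 282, 80) [-1.05  1.22  1.22  1.49 -1.18  1.27 -2.07]
-46.8 (582, 212, 80) [-1.1   1.14  1.22  1.76 -1.19  1.17 -1.88]
-46.8 (652, 212, 80) [-0.99  1.2   1.22  1.57 -1.18  1.24 -1.94]
-46.8 (580, 282, 80) [-1.17  1.17  1.22  1.69 -1.18  1.2  -2.02]
-136.8 (451, -102, 45) [ 0.68  0.71 -0.78  2.12  0.85  0.66  1.63]
-136.8 (561, -222, 45) [ 0.8   0.87 -0.8   1.75  0.79  0.87  1.96]
-136.8 (573, -74, 45) [ 0.56  0.83 -0.78  1.82  0.79  0.83  1.69]
-136.8 (652, 282, 80) [-0.03  0.96 -0.85  1.43  0.76  1.1   1.32]
-136.8 (582, 212, 80) [ 0.09  0.84 -0.83  1.7   0.75  0.95  1.29]
-136.8 (652, 212, 80) [ 0.08  0.93 -0.84  1.5   0.75  1.06  1.39]
-136.8 (580, 282, 80) [-0.03  0.88 -0.84  1.62  0.75  0.99  1.21]
```

Run:
```python
from workcell import *
from h import *
box=(400,660,-300,40)
def see():
    movep((560,-140,320),Rt(178)); wait(0.2); return discs(camera('wrist'),box)
d=see(); print(d)
g=min(d,key=lambda t:np.hypot(t[0]-573,t[1]+74))
for a in (43.2,133.2):
    movep((g[0]-1,g[1]-1,120),Rt(a)); movel((g[0]-1,g[1]-1,42),max_speed=120); clamp(); wait(.2)
    s=read_state(); print(a,s['eef_pos'].round(2),s['finger_gap'],s['ft_force'].round(1)); open_gripper(); wait(.2)
    movel((g[0]-1,g[1]-1,120),max_speed=200)
print(see(),read_state()['time'])
c=camera('wrist');np.savez('w4.npz',**c)
```

```text
[(451.1, -102.0, 19.9, 66.6), (481.3, 1.1, 19.9, 66.5), (561.7, -222.6, 14.9, 66.2), (572.9, -73.9, 19.9, 66.5)]
43.2 [572.21 -74.9   42.68] 38.341701657837305 [-2.   0.8  8.9]
133.2 [572.22 -75.01  42.64] 38.13434768784794 [-1.1 -0.8  8.4]
[(451.0, -102.2, 20.0, 66.6), (481.3, 1.0, 19.8, 66.6), (561.6, -222.7, 15.0, 66.2), (573.1, -73.7, 19.9, 66.5)] 31.1167
```

Bias is about (+0.9, +1.25) mm. Next I'll grasp that sleeve and look at the bores with it in hand.

```bash
cat >> h.py <<'E'
BIAS=np.array([0.9,1.25])
def bores(c,box=(500,760,130,340)):
    W,m=pick(c,55,66,box); m=m.astype(np.uint8)
    n,l,st,_=cv2.connectedComponentsWithStats(m); m=(l==1+np.argmax(st[1:,4])).astype(np.uint8)
    ctr,size,ang=fitrect(W[m>0]); print('block',ctr-BIAS,size,ang)
    cs,h=cv2.findContours(m,cv2.RETR_CCOMP,cv2.CHAIN_APPROX_NONE); out=[]
    for q,hh in zip(cs,h[0]):
        if hh[3]>=0 and len(q)>25:
            P=np.array([px2plane(c,u,v,60)[:2] for u,v in q[:,0]],np.float32)
            A=np.c_[2*P,np.ones(len(P))]; s=np.linalg.lstsq(A,(P**2).sum(1),rcond=None)[0]
            out.append(np.round([s[0]-BIAS[0],s[1]-BIAS[1],np.sqrt(s[2]+s[0]**2+s[1]**2)],2))
    return out
def grasp(x,y,z=45):
    from workcell import movep,movel,clamp,read_state
    movep((x,y,130),Rt(133.2)); movel((x,y,z),max_speed=120); clamp()
    s=read_state(); print('grasp',s['eef_pos'].round(2),s['finger_gap'],s['ft_force'].round(1)); movel((x,y,160),max_speed=200)
def lookbores(name):
    from workcell import movep,camera,wait,read_state
    movep((600,200,300),Rt(178)); wait(.2); c=camera('wrist'); np.savez(name+'.npz',**c); cv2.imwrite(f'pics/{name}.png',c['image'])
    b=bores(c); print(*b,round(read_state()['time'],1),'gap',read_state()['finger_gap']); return b
E
python3 - <<'E'
from h import *
print('w3',*bores(dict(np.load('w3.npz'))))
grasp(572.2,-74.95)
lookbores('w5')
E
```

```text
block [615.9  246.15] [140.5 140.7] 88.15
w3 [648.52 209.77  17.76] [650.78 279.09  22.6 ] [581.34 281.22  17.72] [579.06 211.93  22.78]
grasp [572.53 -75.04  45.66] 38.18023050938183 [-0.6 -0.6  8.6]
block [615.8  245.85] [140.5 140.5] 88.03
[650.7  278.85  22.49] [581.36 281.14  17.62] [578.98 211.81  22.73] 35.6 gap 38.03454102037401
```

View pics/w5.png

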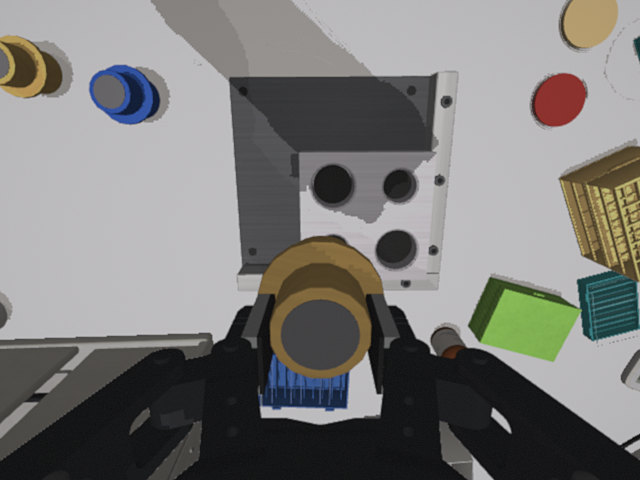

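Large sleeve is held at (320,335), block is still snug and the bores are visible. I'll cross-check the bias with the same contour method on the discs.

Run:
```python
from h import *
c=dict(np.load('w4.npz'));W,m=pick(c,60,72,(540,610,-110,-40))
cs,_=cv2.findContours(m.astype(np.uint8),cv2.RETR_EXTERNAL,cv2.CHAIN_APPROX_NONE)
q=max(cs,key=len)
def circ(P):
    s=np.linalg.lstsq(np.c_[2*P,np.ones(len(P))],(P**2).sum(1),rcond=None)[0];return s[:2],np.sqrt(s[2]+s[0]**2+s[1]**2)
print('disc plane',circ(np.array([px2plane(c,u,v,66)[:2] for u,v in q[:,0]])),'cloud',circ(np.array([W[v,u,:2] for u,v in q[:,0]])))
c=dict(np.load('w5.npz'));W,m=pick(c,55,66,(500,760,130,340))
cs,h=cv2.findContours(m.astype(np.uint8),cv2.RETR_CCOMP,cv2.CHAIN_APPROX_NONE)
for q,hh in zip(cs,h[0]):
    if hh[3]>=0 and len(q)>25:print('bore cloud',circ(np.array([W[v,u,:2] for u,v in q[:,0]]))[0]-BIAS)
    elif len(q)>100:
        P=np.array([px2plane(c,u,v,60)[:2] for u,v in q[:,0]],np.float32);print('outer plane',fitrect(P))
```

```text
disc plane (array([572.79955925, -74.12375846]), np.float64(19.499066318886886)) cloud (array([573.02633423, -73.96498348]), np.float64(19.35819416137209))
outer plane (array([616.5, 247.1]), array([140.2, 140.5]), 88.13)
bore cloud [651.42079983 279.33840211]
bore cloud [581.63775995 281.61807634]
bore cloud [579.27677709 211.85327714]
```

```bash
cat >> h.py <<'E'
def insert(x,y,gz):
    """gz: TCP height above the sleeve's underside"""
    from workcell import movep,movel,read_state,open_gripper,wait
    movep((x,y,gz+95),Rt(133.2))
    offs=[(0,0)]+[(r*np.cos(t),r*np.sin(t)) for r,n in((.6,6),(1.2,8)) for t in np.arange(n)*2*np.pi/n+.78]
    for o in offs:
        p=np.array([x+o[0],y+o[1],gz+65]); movel(p,max_speed=100); wait(.15)
        movel((p[0],p[1],gz+45),max_speed=25,guard=5); d=read_state()['eef_pos'][2]-gz
        s=read_state();print('try',np.round(o,2),'bottom z',round(d,1),s['eef_pos'].round(1),s['ft_force'].round(1))
        if d<55: break
    else: print('NOT FOUND'); return False
    e=read_state()['eef_pos']
    for g in (30,45):
        hit=movel((e[0],e[1],gz+26),max_speed=20,guard=g); s=read_state(); print('press',hit,'bottom',round(s['eef_pos'][2]-gz,1),s['ft_force'].round(1))
        if s['eef_pos'][2]-gz<29.5: break
    return True
E
python3 - <<'E'
from h import *
from workcell import *
ok=insert(651.4,279.6,45.7)
s=read_state();print(s['eef_pos'].round(1),s['finger_gap'],s['time'])
E
```

```text
try [0 0] bottom z 45.1 [651.5 279.6  90.8] [-0.3 -0.3 -1.4]
press True bottom 28.0 [-1.6 -1.4 10.3]
[651.7 279.7  73.7] 38.01976614423589 38.8917
```

It went in first time and is fully home (underside at z=28.0). Release it and fetch the second large sleeve.

Run:
```python
from h import *
from workcell import *
open_gripper(); wait(.3); e=read_state()['eef_pos']; movel((e[0],e[1],170),max_speed=200)
grasp(450.15,-103.35)
lookbores('w6')
```

```text
grasp [ 450.47 -103.51   45.57] 38.40291606953035 [-2.1 -0.2 11.9]
block [615.9  245.85] [140.3 140.7] 88.19
[655.19 281.53  28.26] [581.41 281.15  17.66] [579.04 211.76  22.76] 45.6 gap 37.88594665674416
```

View pics/w6.png

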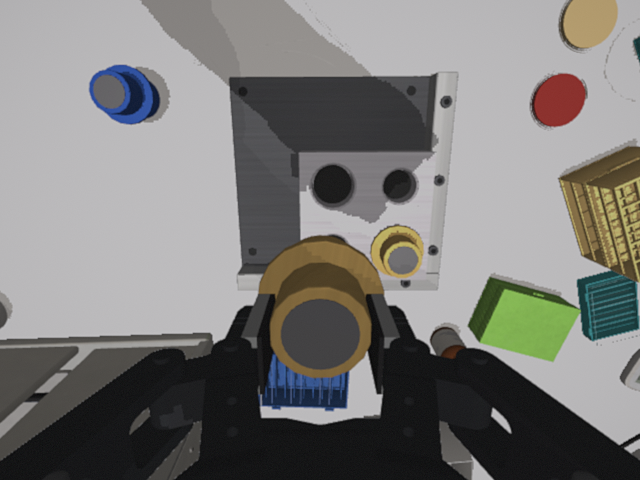

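The first sleeve is seated at (400,258), the block is unmoved, and the second large sleeve is held. Insert it at large_b (333,185).

Run:
```python
from h import *
from workcell import *
if insert(579.6,212.4,45.6):
    open_gripper(); wait(.3); e=read_state()['eef_pos']; movel((e[0],e[1],170),max_speed=200)
    grasp(560.75,-223.9)
    lookbores('w7')
```

```text
try [0 0] bottom z 45.1 [579.7 212.4  90.7] [ 0.5 -0.4 -1.1]
press True bottom 28.0 [-1.  -0.9 10.8]
grasp [ 560.97 -224.     45.5 ] 28.069407599999522 [-0.6 -0.5  5.8]
block [616.   246.05] [140.5 140.9] 88.14
[654.76 282.    28.83] [581.36 281.15  17.68] [581.11 212.62  27.4 ] 56.0 gap 27.74580617529189
```

View pics/w7.png

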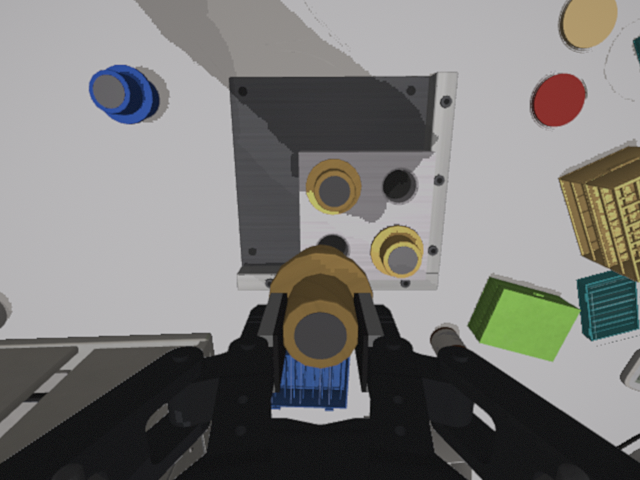

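Both large sleeves are seated, at (333,188) and (400,258), and the small one is held. Insert it at small_b (400,185).

Run:
```python
from h import *
from workcell import *
if insert(582.0,281.8,45.5):
    open_gripper(); wait(.3); e=read_state()['eef_pos']; movel((e[0],e[1],170),max_speed=200)
    lookbores('w8')
    c=dict(np.load('w8.npz')); print(discs(c,(500,760,130,340),85,105))
    W,m=pick(c,85,105,(500,760,130,340))
    for n in('scene','side'): c=camera(n); np.savez(n+'9.npz',**c)
    c=np.load('w8.npz')['image'][130:310,210:470]; cv2.imwrite('pics/w8c.png',cv2.resize(c,None,fx=3,fy=3,interpolation=cv2.INTER_CUBIC))
```

```text
try [0 0] bottom z 45.1 [582.1 281.9  90.6] [ 0.  -0.4 -1. ]
press True bottom 28.0 [-1.1 -2.  11. ]
block [615.9  245.95] [140.6 140.6] 88.09
[648.39 209.71  17.66] [655.09 282.18  28.92] [582.54 284.45  22.69] [580.73 213.01  27.22] 62.0 gap 85.89603576221762
[(580.3, 213.6, 20.0, 94.5), (582.8, 282.5, 15.0, 94.2), (652.1, 280.6, 20.1, 94.2)]
```

View pics/w8c.png

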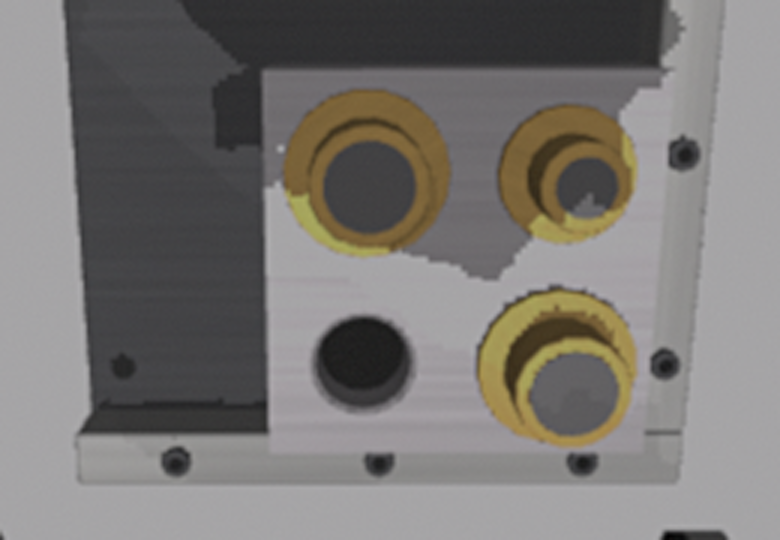

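All three sleeves have their tops at 94.3 mm, so they are home, and one small bore correctly stays empty. One last gentle push on each face, with the gripper body kept above the collars, then a final check.

Run:
```python
from h import *
from workcell import *
push('y',(613,140),40,guard=12,z=36)
push('x',(512,246),36,guard=12,z=36)
lookbores('w9')
c=dict(np.load('w9.npz')); print(discs(c,(500,760,130,340),85,105))
movep((560,-100,330),Rt(178))
c=camera('scene'); cv2.imwrite('pics/scene9.png',c['image'])
W=cloud(c)
for u,v in [(447,240),(477,331),(254,250)]: print(np.round(np.nanmedian(W[v-1:v+2,u-1:u+2].reshape(-1,3),0),1))
print(read_state()['time'])
```

```text
y hit True [613.7 165.5  35.6] [ 0.2 -3.1  3.1] 65.2
x hit True [534.3 245.2  35.5] [ 0.1  0.1 -0.7] 69.7
block [615.9  245.85] [140.3 139.8] 88.21
[648.39 209.59  17.6 ] [655.21 281.52  28.87] [583.48 283.54  22.36] [581.19 213.17  27.32] 71.8 gap 85.76601400501825
[(580.3, 213.6, 20.0, 94.5), (583.1, 282.8, 15.2, 94.2), (652.0, 280.3, 20.0, 94.2)]
[ 726.  -257.5  118.2]
[ 684.9 -377.6   14.1]
[481.2  -3.3  65.8]
73.05
```

View pics/w9.png

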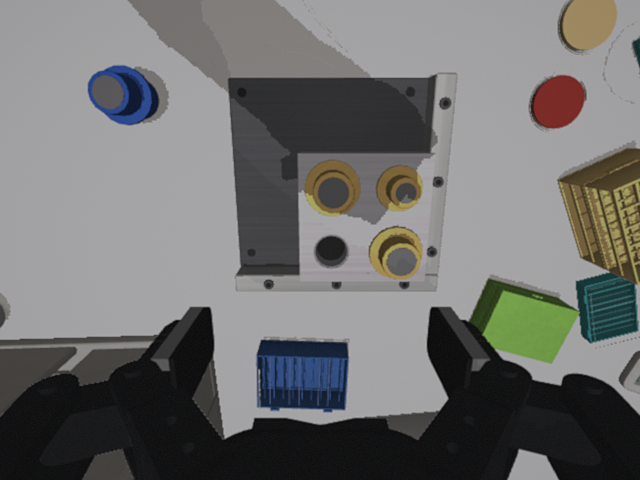

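The push stopped at the same places as before, so the block is snug. Sleeves are home at (333,190), (403,190) and (400,258); the bottle, timer and blue part have not moved.

```bash
python3 -c "
from workcell import *
print(finish_job())"
```

```text
the job is handed in; nothing more can be done
None
```

I handed the job in at about 73 s: the block is snug against both stops, all three brass sleeves that were there (two large, one small) are pressed fully home, and the bottle, timer and blue look-alike were not moved.

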